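Lock away the market stall's check weights

TASK

Put the brass weight that stands on the counter into the free, green-marked pocket of the check-weight case, swing the steel keeper bar over the weights until it snaps into its detent, then fold the blue lid down and press it until it snaps shut. Set the weight down rather than dropping it, and leave the jar and the cup where they are.

Things in the scene. Friction and masses are not known exactly. Their poses are not given: they have to be found in the camera images.
- case: Fixed black case, 260 x 110 x 30 mm. Origin: centre of its underside; x = long axis, towards the keeper's pivot; y towards the lid's hinge. Square pockets 48 mm wide, 24 deep (floor 6 mm up) at x = -62, -4, +54, y = 0. Keeper pivot: upright axis at x = 105, y = 0. Keeper catch at x = -107, 56 mm high. Lid catch post at x = -33, y = -37, 51 mm high. Lid hinge: line along x at y = 55, z = 30.
- weight: The brass weight to be put away, about 0.4 kg, standing on the counter. Origin: centre of its underside. Round body 42 mm in diameter and 30 mm high with a bevelled foot, on it a round grip knob 20 mm in diameter and 18 mm high (top at 48 mm).
- weight_b: A like brass weight, already in a pocket of the case.
- weight_c: A like brass weight, already in a pocket of the case.
- mark: Flat green disc, 38 mm in diameter, on the floor of the free pocket (which of the three pockets varies). Origin: centre of the pocket's floor.
- keeper (a joint): Angle of the steel keeper bar in rad: 0 = shut, lying along the case over all three weights; grows as it swings level, in a horizontal plane, out to the case's -y side (1.57 = pointing along -y); range 0 to 1.75. Its detent ball is met at about 0.06, must be pushed over (about 5 N at the tip) and holds the bar at 0.
- keeper_grip (a point): Point in the middle of the orange sleeve on the keeper bar, 150 mm from the pivot axis, at mid height of the bar. The bar is 12 mm wide (sleeve 13 mm), 14 mm high (57 to 71 mm above the counter) and reaches 220 mm from the pivot; sleeve 44 mm long.
- lid (a joint): Angle of the blue lid in rad: 0 = shut, grows as it opens; range 0 to 2.0 (1.57 = upright). A stiff hinge: the lid stays where it is left. Its detent is met at about 0.1, must be pressed over (about 6 N at the front edge) and holds the lid at 0.
- lid_edge (a point): Middle of the lid's front edge on its outer top face, 110 mm from the hinge line and (shut) 52 mm above it. The lid is an upside-down tray 260 x 110 x 52 mm with 5 mm walls; shut, its top is 82 mm above the counter. An orange thumb tab, 36 mm wide, 16 long, 10 thick, sticks out of the middle of its front wall at the rim.
- jar: Bystander: amber jar with a red cap, 60 mm in diameter, 92 mm high. Origin: centre of its underside.
- cup: Bystander: open steel cup, 64 mm in diameter at the rim, 75 mm high. Origin: centre of its underside.
- lemon_box: Obstacle, fixed: cardboard box of lemons, 120 x 130 mm, up to 100 mm high with the fruit. Origin: centre of its underside.

How it is judged:
By the outcome, as a careful person would: the job done as asked, in the order asked, and still so for the second after the job is handed in, with the robot touching nothing.
It also fails if it takes over 67 s, if anything falls off the work surface, if the arm or the gripper's body presses on something with over 40 N, if the wrist force passes 120 N, or if a joint passes its speed limit or range.

ROBOT

A 6-joint arm with a two-finger parallel gripper is mounted at the origin on the work surface. World frame = base frame: x ahead of the robot, y to its left, z up, the work surface at z = 0. Lengths are in m, angles in rad, forces in N, time in s.
With the tool pointing down it reaches from about 0.375 to 0.975 m from the base axis. Payload 3.8 kg.
Tool frame: the origin (TCP) lies between the finger pads; the fingertips stand 8 mm ahead of it and the grasp point (between the pads) lies 11 mm behind it (tcp_to_tips is the distance from the TCP to the fingertips, in m); z points along the fingers, y is the line along which they close (so a half turn about z gives the same grasp; the last joint's range is limited). The gripper opens to 85 mm and grips with 20 to 120 N. Pads are 22 mm wide; open, the fingers measure 114 mm over their backs; the gripper's body (76 mm by 85 mm) begins 54 mm behind the grasp point. The pads swing forward as they close: fully open they stand 13 mm farther back than shut.
Start: joints at [-1.229, 0.264, 1.604, -0, 1.274, -0.037], TCP at [0.25, -0.627, 0.205] pointing down, gripper open.
Joint ranges: [-2.63, 2.63], [-0.94, 2.18], [0.31, 2.57], [-1.31, 4.45], [0, 2.66], [-2.55, 2.55]. Speed limits (rad/s): [2.57, 2.57, 3.14, 3.14, 3.14, 3.14].

INTERFACE

Orientations are given as a rotation vector (axis times angle).
In Python, from workcell import * gives the robot as it stands.
- The arm moves only by the tool move_arm, never from a script. Its argument "series" is one flat list of numbers, 7 for each row, row after row: the finger opening in cm, from 0 to 8.54, then the shift along the tool's x, y, z in cm, then the turn, a rotation vector about the tool's x, y, z in degrees. A call has 1 to 5 rows; each row shifts and turns the commanded pose from where the row before left it, along the tool's axes as they then stand; what a row does not reach is not made up. A row lasts 1/8 s, in which the tool goes at most 62.5 mm and 10.7 degrees, less where a joint would pass 70% of its speed; a pose out of reach is approached as far as the arm can. A call is refused whole if a number of a shift passes 6.25 or a number of a turn 10.7, either way. A call with a gripper value outside its range is refused whole. The fingers move at their own pace and stop on an object; "grip_force" is the grip in N (left out, the last holds). Time passes only in rows, so rows that do not move let the fingers close. It gives the time, the measured TCP pose, the force, the opening and the grip force at its end, in the units of the state.
- read_state(): the state, without advancing time (a new reading comes with each control period).
- read_camera(name): name is "side" or "top" or "wrist"; returns the picture (400x640x3 uint8, red, green, blue); there is no depth.
- calibration(name): a dict with "camera_matrix" (3x3 intrinsics, pixels), "k1" (the pictures are not rectified: a ray, as slopes to the right and down, at radius r is drawn at 1 + k1 r^2 times it, then the intrinsics apply), "rvec" (rotation vector, rad) and "tvec" (3), from world to camera coordinates, as OpenCV has them. Camera axes: x right, y down, z forward; pixel columns grow to the right and rows downward; lengths in m; the calibration is good to about 2 mm. A picture is of the moment at which its call begins: read the wrist's pose just before it. calibration takes no time and is no camera call; for the wrist camera it gives the pose at the moment of the call.
- finish_job(): hands the job in; it is judged then, once.
The state is a dict: "time": time; "q": joint angles; "joint_vel": joint speeds; "joint_torque": joint torques, N m; "tool_pos": TCP position; "tcp_rot": TCP orientation; "wrist_force": force on the tool from outside, world axes, zero at the start; "torque": the same for the moment, N m; "width": opening from 0.0 (shut) to 1.0 (fully open); "grip_force": force on a finger pad.
Only numpy, scipy, OpenCV 4.12 (cv2) and the standard library are available. Lean on these libraries where they do the work, as an engineer would, in place of code of your own. Each camera call takes 0.05 s, during which the arm holds its last target. There are 200 camera calls.

## Working session

There is one attempt and no reset: what is moved stays moved. The work goes in short steps, Python scripts to look and compute and a tool call to move; the robot and the scene stay as the last step left them, time stands still between calls to the robot, and variables do not carry over. Pictures are saved under pics/ and viewed, at most 10 in all, crops included, and the job is handed in when it is done.

Besides the shell and the picture viewer there is one more tool, called after "Call:" as a command line: name --argument value ..., lists and objects as JSON in quotes. move_arm: Moves the arm, as the interface text tells. Its arguments: {"type":"object","properties":{"series":{"type":"array"},"grip_force":{"type":"number"}},"required":["series"]}

```bash
mkdir -p pics; ls
python3 - <<'E'
from workcell import *
import cv2
for n in ("top","side"):
    im=read_camera(n); cv2.imwrite(f"pics/{n}0.png",im[:,:,::-1]); c=calibration(n); print(n,c)
s=read_state(); print(s)
E
```

```text
pics
top {'camera_matrix': array([[512.76863685,   0.        , 321.30625648],
       [  0.        , 512.76863685, 200.91367247],
       [  0.        ,   0.        ,   1.        ]]), 'k1': -0.05709121968722523, 'rvec': array([ 2.18136183, -2.1389697 ,  0.10332089]), 'tvec': array([0.02297448, 0.56803953, 1.09408602])}
side {'camera_matrix': array([[478.02195711,   0.        , 328.64875285],
       [  0.        , 478.02195711, 187.49955091],
       [  0.        ,   0.        ,   1.        ]]), 'k1': -0.1486312531384618, 'rvec': array([ 1.00636741, -2.39765199,  1.06915885]), 'tvec': array([0.43172554, 0.34038653, 0.83068702])}
{'time': 0.1, 'q': array([-1.22888611e+00,  2.64689205e-01,  1.60525097e+00, -1.28378141e-05,
        1.27368392e+00, -3.69097688e-02]), 'joint_vel': array([-4.88035828e-04, -1.59103281e-03, -3.19382024e-03, -4.89360823e-04,
       -9.31174287e-05,  1.77464763e-03]), 'joint_torque': array([ 1.06956653e-03, -5.16707540e+01, -3.68590200e+01, -6.50418770e-05,
        6.29025250e-03,  6.86671626e-06]), 'tool_pos': array([ 0.24938011, -0.62647623,  0.20427158]), 'tcp_rot': array([-3.08343554e+00, -5.91125529e-01,  5.03471501e-04]), 'wrist_force': array([ 0.22576546, -0.71935962, -0.56679769]), 'torque': array([-0.03734613, -0.02038127,  0.00657549]), 'grip_force': 0.0, 'width': 1.0003808089626103}
```

View pics/top0.png

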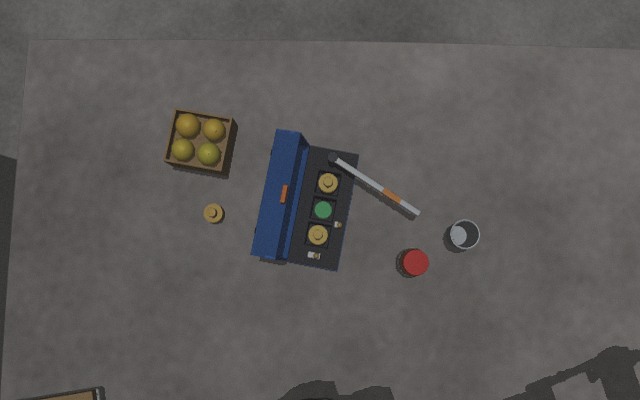

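View pics/side0.png

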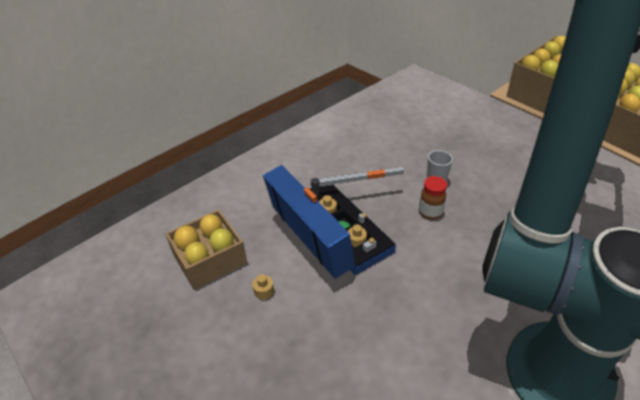

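The top view shows the loose weight at (213,213), the free green pocket in the middle at (323,210), the keeper pivot at (335,160) with the sleeve at (391,196), and the lid leaning back on the left. The jar is at (415,262), the cup at (463,235), and the lemon box at (201,141). The side view agrees. I'll zoom in next to fit the poses.

```bash
python3 - <<'E'
import cv2,numpy as np
t=cv2.imread("pics/top0.png");s=cv2.imread("pics/side0.png")
a=cv2.resize(t[120:280,190:430],None,fx=3.3333,fy=3.3333,interpolation=cv2.INTER_CUBIC)
cv2.imwrite("pics/top0z.png",a)
b=cv2.resize(s[150:306,240:448],None,fx=3.8461,fy=3.8461,interpolation=cv2.INTER_CUBIC)
cv2.imwrite("pics/side0z.png",b); print(a.shape,b.shape)
E
cat > h.py <<'E'
import numpy as np, cv2
from workcell import *
from scipy.optimize import least_squares
from scipy.spatial.transform import Rotation as R
def proj(c,P):
    P=np.atleast_2d(P)@cv2.Rodrigues(c["rvec"])[0].T+c["tvec"]
    s=P[:,:2]/P[:,2:]; s=s*(1+c["k1"]*(s**2).sum(1,keepdims=True))
    K=c["camera_matrix"]; return s*[K[0,0],K[1,1]]+K[:2,2]
def plane(c,uv,z):
    return least_squares(lambda p:(proj(c,[p[0],p[1],z])-uv).ravel(),[.5,-.1]).x
def case2w(p,q):  # p=(x,y,yaw)
    q=np.atleast_2d(q).astype(float); c,s=np.cos(p[2]),np.sin(p[2])
    return np.c_[p[0]+c*q[:,0]-s*q[:,1],p[1]+s*q[:,0]+c*q[:,1],q[:,2]]
E
```

```text
(533, 800, 3) (600, 800, 3)
```

View pics/top0z.png

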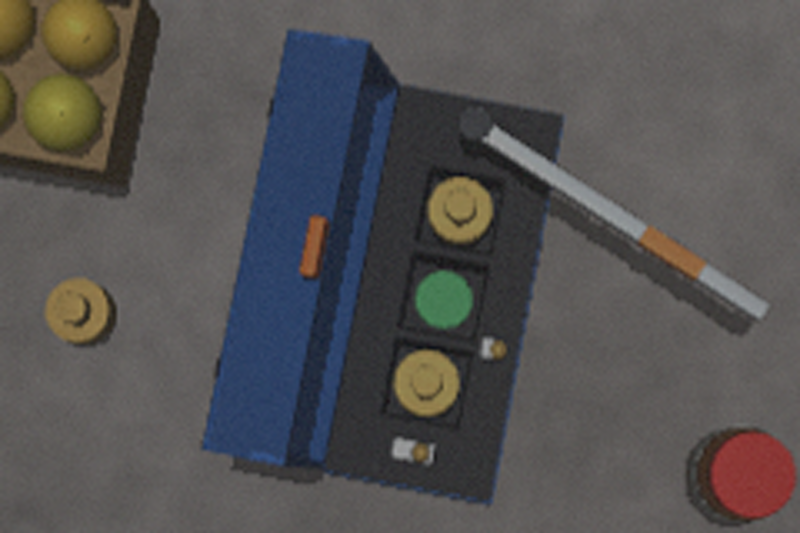

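View pics/side0z.png

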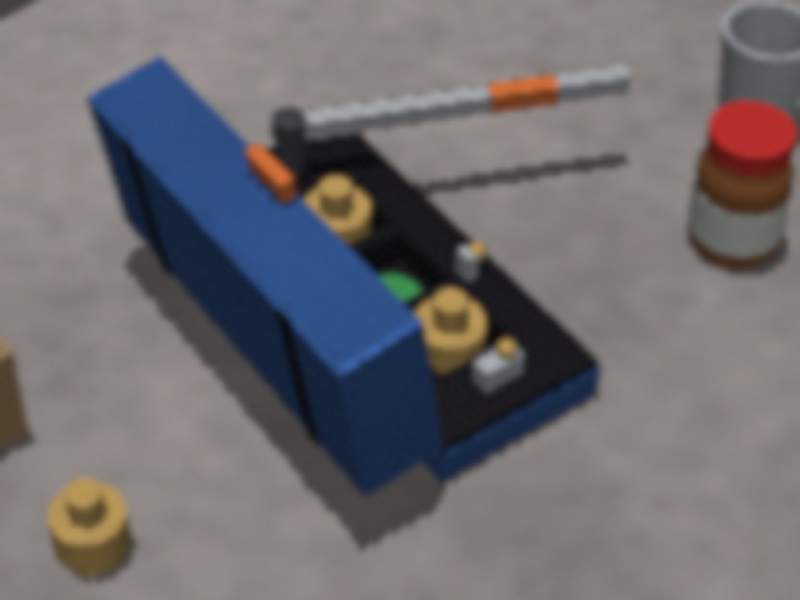

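```bash
cat > fit.py <<'E'
from h import *
ct,cs=calibration("top"),calibration("side")
T=lambda *p:np.array(p)/3.33333+[190,120]-.35
S=lambda *p:np.array(p)/3.84615+[240,150]-.35
obs=[(ct,T(444,299),(-4,0,6)),(ct,T(461,210),(54,0,36)),(ct,T(427,383),(-62,0,36)),
(ct,T(562,114),(130,-55,30)),(ct,T(491,502),(-130,-55,30)),(cs,S(598,367),(-130,-55,30)),(cs,S(442,452),(-130,50,30)),
(cs,S(339,183),(54,0,54)),(cs,S(452,296),(-62,0,54))]
def res(p): return np.concatenate([(proj(c,case2w(p,np.array(q)/1e3))-uv).ravel() for c,uv,q in obs])
r=least_squares(res,[.6,-.1,1.4],loss="soft_l1"); p=r.x
print("case",p.round(4)); print(res(p).reshape(-1,2).round(1).tolist())
# weight (both cams)
o=[(ct,T(78,311),.030),(ct,T(72,308),.048),(cs,S(86,488),.048)]
w=least_squares(lambda x:np.concatenate([(proj(c,[x[0],x[1],z])-uv).ravel() for c,uv,z in o]),[.5,.1]);print("weight",w.x.round(4),w.fun.round(1))
def bar(k,rr,z): return case2w(p,[.105-rr*np.cos(k),-rr*np.sin(k),z])
o=[(ct,T(673,252),.150,.071),(ct,T(766,307),.220,.071),(cs,S(524,84),.150,.071)]
k=least_squares(lambda k:np.concatenate([(proj(c,bar(k[0],a,z))-uv).ravel() for c,uv,a,z in o]),[1.2]);print("keeper",k.x,k.fun.round(1),bar(k.x[0],.15,.064))
def lid(t,x,d,h): return case2w(p,[x,.055-(d*np.cos(t)-h*np.sin(t)),.03+d*np.sin(t)+h*np.cos(t)])
o=[(ct,T(288,30),.13,.11,.052),(ct,T(205,448),-.13,.11,.052),(ct,T(370,42),.13,.11,0),(ct,T(290,460),-.13,.11,0),(cs,S(92,98),.13,.11,.052),(cs,S(345,372),-.13,.11,.052),(cs,S(419,322),-.13,.11,0)]
l=least_squares(lambda k:np.concatenate([(proj(c,lid(k[0],x,d,h))-uv).ravel() for c,uv,x,d,h in o]),[1.6]);print("lid",l.x,l.fun.reshape(-1,2).round(1).tolist(),lid(l.x[0],0,.11,.052))
print("mark",case2w(p,[-.004,0,.006]),"jar",plane(ct,T(752,474),.092),"cup",plane(ct,[464,235],.075),"box",plane(ct,[201,141],.07))
E
python3 fit.py
```

```text
case [ 0.554   0.0295 -0.1732]
[[0.2, 0.5], [0.1, 0.1], [0.0, 0.2], [0.6, 0.7], [-0.2, 0.4], [-1.0, -2.1], [0.9, -2.6], [-1.9, 0.4], [-1.5, 0.7]]
weight [0.5359 0.2703] [ 0.7  0.2  0.6  0.4 -1.3  0.4]
keeper [1.189167] [ 0.6 -0.2  0.8  1.2 -1.3 -0.3] [[ 0.5783664  -0.11610102  0.064     ]]
lid [1.6944883] [[1.1, -0.2], [-0.5, 0.8], [1.2, 0.1], [-0.8, 2.3], [-2.2, -1.5], [-2.3, 0.1], [0.7, -0.7]] [[0.57467509 0.14786901 0.13274399]]
mark [[0.55002124 0.03018291 0.006     ]] jar [ 0.43898289 -0.16167606] cup [ 0.49656684 -0.26687304] box [0.68834396 0.29585025]
```

```bash
cat > plan.py <<'E'
from h import *
# case pose used in all planning
CASE=[.554,.0295,-.1732]
def C(x,y,z): return case2w(CASE,np.array([x,y,z])/1e3)[0]   # mm -> world
def down(yaw): # tool x at yaw (deg), tool z down
    return R.from_euler("z",yaw,degrees=True)*R.from_euler("x",180,degrees=True)
def plan(wps,dec=2,vmax=6.0,wmax=10.5,start=None):
    """wps: list of (pos, yaw_deg or Rotation, opening_cm[, speed cm/row])"""
    s=read_state(); p,q=start or (s["tool_pos"],R.from_rotvec(s["tcp_rot"]))
    rows=[]
    for w in wps:
        t=np.array(w[0]); T=w[1] if isinstance(w[1],R) else down(w[1]); v=w[3] if len(w)>3 else vmax
        n=max(1,int(np.ceil(max(np.linalg.norm(t-p)*100/v,np.degrees((q.inv()*T).magnitude())/wmax))))
        for i in range(n):
            k=n-i
            d=np.round(q.inv().apply((t-p)/k)*100,dec); a=np.round(np.degrees((q.inv()*T).as_rotvec())/k,1)
            p=p+q.apply(d/100); q=q*R.from_rotvec(a,degrees=True)
            rows.append([w[2],*d,*a])
    for i in range(0,len(rows),5): print(", ".join(f"{x+0:g}" for r in rows[i:i+5] for x in r))
    print("end",p.round(4),(q.as_matrix()[:,0]).round(3),len(rows)); return p,q
def st():
    s=read_state(); m=R.from_rotvec(s["tcp_rot"]).as_matrix()
    print("t",round(s["time"],2),"p",s["tool_pos"].round(4),"yaw",np.degrees(np.arctan2(m[1,0],m[0,0])).round(1),"z",m[:,2].round(3),"F",s["wrist_force"].round(1),"w",round(s["width"]*8.54,2),"g",round(s["grip_force"],1))
E
python3 -c "
from plan import *
plan([([.536,.270,.2],170,5.0)],dec=1)"
```

```text
5, 3.7, -4.5, 0, 0, 0, -9.3, 5, 4.4, -3.9, 0, 0, 0, -9.3, 5, 5, -3.1, 0, 0, 0, -9.3, 5, 5.4, -2.3, 0, 0, 0, -9.3, 5, 5.7, -1.4, 0, 0, 0, -9.3
5, 5.9, -0.4, 0.1, 0, 0, -9.3, 5, 5.9, 0.5, 0, 0, 0, -9.2, 5, 5.7, 1.5, 0.1, 0, 0, -9.3, 5, 5.4, 2.4, 0, 0, 0, -9.2, 5, 4.9, 3.2, 0.1, 0, 0, -9.3
5, 4.4, 4, 0, 0, 0, -9.2, 5, 3.7, 4.6, 0.1, 0, 0, -9.3, 5, 2.9, 5.1, 0, 0, 0, -9.2, 5, 2, 5.5, 0.1, 0, 0, -9.3, 5, 1, 5.8, 0, 0, 0, -9.2
5, 0.2, 5.8, 0.1, 0.1, -0.1, -9.3
end [0.5355 0.2697 0.1998] [-0.985  0.174 -0.001] 16
```

Call:
move_arm --series '[5,3.7,-4.5,0,0,0,-9.3,5,4.4,-3.9,0,0,0,-9.3,5,5,-3.1,0,0,0,-9.3,5,5.4,-2.3,0,0,0,-9.3,5,5.7,-1.4,0,0,0,-9.3]' --grip_force 50

```text
time: 0.72
tool_pos: [0.3381, -0.3454, 0.205]
tcp_rot: [-2.597, -1.767, -0.0]
wrist_force: [0.3, -0.5, -0.4]
width: 0.588
grip_force: 0.0
```

Call:
move_arm --series '[5,5.9,-0.4,0.1,0,0,-9.3,5,5.9,0.5,0,0,0,-9.2,5,5.7,1.5,0.1,0,0,-9.3,5,5.4,2.4,0,0,0,-9.2,5,4.9,3.2,0.1,0,0,-9.3]'

```text
time: 1.35
tool_pos: [0.4284, -0.0649, 0.2024]
tcp_rot: [1.692, 2.646, 0.0]
wrist_force: [1.0, 0.7, -0.0]
width: 0.586
grip_force: 0.0
```

Call:
move_arm --series '[5,4.4,4,0,0,0,-9.2,5,3.7,4.6,0.1,0,0,-9.3,5,2.9,5.1,0,0,0,-9.2,5,2,5.5,0.1,0,0,-9.3,5,1,5.8,0,0,0,-9.2]'

```text
time: 1.98
tool_pos: [0.5184, 0.2155, 0.2]
tcp_rot: [-0.517, -3.098, 0.001]
wrist_force: [0.8, -0.2, 0.4]
width: 0.586
grip_force: 0.0
```

```bash
python3 -c "
from plan import *
st(); plan([([.536,.270,.2],170,5.0)],dec=1)
c=calibration('wrist'); M=cv2.Rodrigues(c['rvec'])[0]; print(-M.T@c['tvec'],M[2])"
```

```text
t 1.98 p [0.5184 0.2155 0.2   ] yaw 161.0 z [-0.    -0.001 -1.   ] F [ 0.8 -0.2  0.4] w 5.01 g 0.0
5, 0.1, 5.7, 0, 0, 0, -9
end [0.536  0.2697 0.2   ] [-0.985  0.173  0.   ] 1
[0.45135202 0.24070155 0.36927022] [ 0.2656027  -0.09091769 -0.95978601]
```

Call:
move_arm --series '[5,0.1,5.7,0,0,0,-9,5,0,0,0,0,0,0]'

```text
time: 2.22
tool_pos: [0.5366, 0.2711, 0.1994]
tcp_rot: [-0.275, -3.129, -0.001]
wrist_force: [0.4, -0.4, 0.5]
width: 0.578
grip_force: 0.0
```

```bash
python3 -c "
from plan import *
st(); c=calibration('wrist'); im=read_camera('wrist'); cv2.imwrite('pics/w1.png',im[:,:,::-1])
np.save('w1.npy',c,allow_pickle=True)
print('expected knob',proj(c,[.5359,.2703,.048]),'pocket',proj(c,C(-4,0,6)))"
```

```text
t 2.23 p [0.5366 0.2711 0.1994] yaw 170.0 z [-0.001  0.    -1.   ] F [ 0.4 -0.4  0.5] w 4.93 g 0.0
expected knob [[319.9904022 181.6630769]] pocket [[126.93180925 219.53701522]]
```

View pics/w1.png

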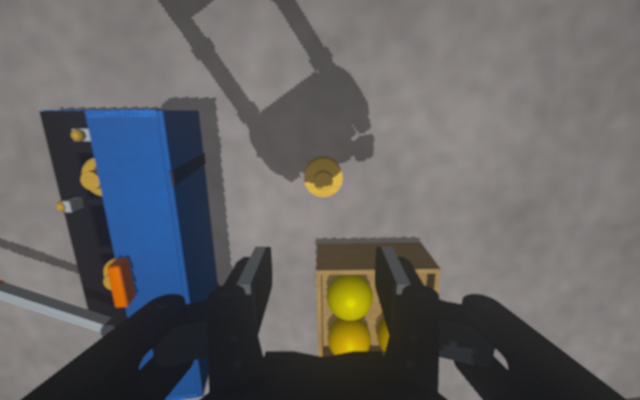

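The weight stands at about (324,177) in the wrist view, clear of the lemon box below it. I'll refine its position from this picture.

```bash
python3 -c "
from plan import *
c=np.load('w1.npy',allow_pickle=True).item(); im=cv2.imread('pics/w1.png')
h=cv2.cvtColor(im,cv2.COLOR_BGR2HSV); m=cv2.inRange(h,(12,110,60),(32,255,255)); m[:, :290]=0;m[:,360:]=0;m[:140]=0;m[205:]=0
M=cv2.moments(m,True);x,y,w,hh=cv2.boundingRect(m);print(M['m00'],M['m10']/M['m00'],M['m01']/M['m00'],(x,y,w,hh))
# silhouette model: mid of bbox of projected solid
a=np.linspace(0,6.283,60)
def box(p):
    P=np.concatenate([np.c_[p[0]+r*np.cos(a),p[1]+r*np.sin(a),0*a+z] for r,z in((.021,.03),(.021,.004),(.01,.048))]);q=proj(c,P);return (q.min(0)+q.max(0))/2
r=least_squares(lambda p:box(p)-[x+(w-1)/2,y+(hh-1)/2],[.536,.27],diff_step=1e-3);print(r.x,r.fun)
print(plane(c,[324,179],.048))
plan([([*r.x,.12],170,4.0),([*r.x,.044],170,4.0,2.6)])"
```

```text
1172.0 322.8941979522184 176.83873720136518 (305, 157, 37, 40)
[0.53689501 0.27328714] [3.06954462e-12 2.23110419e-11]
[0.53386666 0.27486074]
4, -0.01, 0.22, 3.97, 0, 0, -0.1, 4, -0.02, 0.22, 3.97, -0.1, -0.1, -0.1, 4, 0, 0, 2.53, 0, 0, 0, 4, 0, 0, 2.53, 0, 0, 0, 4, 0, 0, 2.54, 0, 0, 0
end [0.5369 0.2733 0.044 ] [-0.985  0.173 -0.   ] 5
```

Call:
move_arm --series '[4,0,0.1,4,0,0,0,4,0,0.1,4,0,0,0,4,0,0,2.5,0,0,0,4,0,0,2.5,0,0,0,4,0,0,2.5,0,0,0]'

```text
time: 2.9
tool_pos: [0.5361, 0.2678, 0.0446]
tcp_rot: [-0.286, -3.128, 0.001]
wrist_force: [0.8, -0.1, -0.1]
width: 0.469
grip_force: 0.0
```

```bash
python3 -c "
from plan import *
st(); im=read_camera('wrist'); cv2.imwrite('pics/w2.png',im[:,:,::-1])"
```

```text
t 2.9 p [0.5361 0.2678 0.0446] yaw 169.6 z [-0.001 -0.001 -1.   ] F [ 0.8 -0.1 -0.1] w 4.0 g 0.0
```

View pics/w2.png

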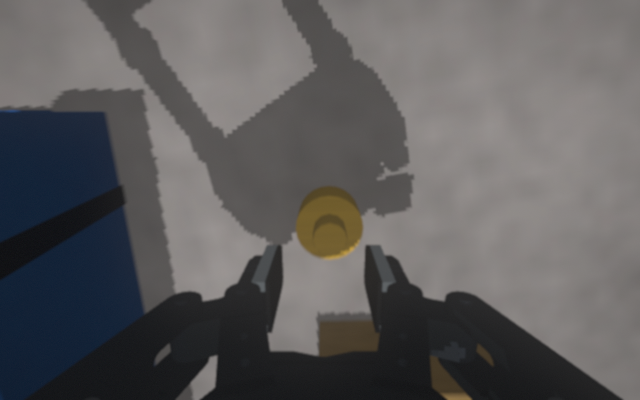

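Call:
move_arm --series '[4,0,0,0,0,0,0,4,0,0,0,0,0,0]'

```text
time: 3.2
tool_pos: [0.5377, 0.2695, 0.047]
tcp_rot: [0.283, 3.127, 0.001]
wrist_force: [0.1, 0.1, 0.1]
width: 0.468
grip_force: 0.0
```

```bash
python3 -c "
from plan import *
st(); c=calibration('wrist'); s=read_state();im=read_camera('wrist'); cv2.imwrite('pics/w3.png',im[:,:,::-1]);np.save('w3.npy',c,allow_pickle=True)
p=s['tool_pos']
for z in(.03,.0366,.0446,.048):print(z,proj(c,[p[0],p[1],z]))
im=im[:,:,::-1].copy()
h=cv2.cvtColor(im,cv2.COLOR_BGR2HSV); m=cv2.inRange(h,(12,110,50),(32,255,255)); m[:, :285]=0;m[:,370:]=0;m[:170]=0;m[275:]=0
x,y,w,hh=cv2.boundingRect(m);print((x,y,w,hh))
a=np.linspace(0,6.283,60)
def box(p):
    P=np.concatenate([np.c_[p[0]+r*np.cos(a),p[1]+r*np.sin(a),0*a+z] for r,z in((.021,.03),(.021,.004),(.01,.048))]);q=proj(c,P);return (q.min(0)+q.max(0))/2,q.max(0)-q.min(0)
r=least_squares(lambda p:box(p)[0]-[x+(w-1)/2,y+(hh-1)/2],[.536,.27],diff_step=1e-3);print(r.x,box(r.x))
print(plane(c,[330,228],.048))
"
```

```text
t 3.2 p [0.5377 0.2695 0.047 ] yaw 169.6 z [ 0.002  0.001 -1.   ] F [0.1 0.1 0.1] w 3.99 g 0.0
0.03 [[319.71424547 228.75785698]]
0.0366 [[319.62510623 232.68569429]]
0.0446 [[319.50887939 237.80737694]]
0.048 [[319.45651102 240.11514992]]
(293, 185, 66, 71)
[0.5364003  0.27339841] (array([325.5, 220. ]), array([67.28560118, 72.84344692]))
[0.53151896 0.27669037]
```

Call:
move_arm --series '[4,0.2,0.35,0,0,0,0,4,0,0,0.5,0,0,0,4,0,0,0,0,0,0,1,0,0,0,0,0,0,1,0,0,0,0,0,0]' --grip_force 30

```text
time: 3.88
tool_pos: [0.5354, 0.2735, 0.0404]
tcp_rot: [-0.282, -3.129, 0.0]
wrist_force: [0.5, 0.1, -1.3]
width: 0.123
grip_force: 0.0
```

Call:
move_arm --series '[1,0,0,0,0,0,0,1,0,0,0,0,0,0]' --grip_force 60

```text
time: 4.12
tool_pos: [0.5355, 0.2735, 0.0405]
tcp_rot: [-0.282, -3.129, -0.0]
wrist_force: [0.2, 0.7, 0.2]
width: 0.116
grip_force: 0.0
```

```bash
python3 -c "
from plan import *
st()"
```

```text
t 4.12 p [0.5355 0.2735 0.0405] yaw 169.7 z [ 0.  0. -1.] F [0.2 0.7 0.2] w 0.99 g 0.0
```

```bash
python3 -c "
from plan import *
c=calibration('wrist');im=read_camera('wrist')[:,:,::-1];im2=read_camera('side')[:,:,::-1];im3=read_camera('top')[:,:,::-1]
A=cv2.resize(im[150:350,220:440],(400,364));B=cv2.resize(im2[230:330,200:310],(400,364),interpolation=cv2.INTER_CUBIC)
D=cv2.resize(im3[165:265,160:270],(400,236*364//236),interpolation=cv2.INTER_CUBIC)
cv2.imwrite('pics/m4.png',cv2.resize(np.hstack([A,B,D]),(800,243)));cv2.imwrite('pics/w4.png',im)
s=read_state();p=s['tool_pos'];print([proj(c,[p[0],p[1],z]).round() for z in(.0325,.048)])"
```

```text
[array([[320., 234.]]), array([[319., 245.]])]
```

View pics/m4.png

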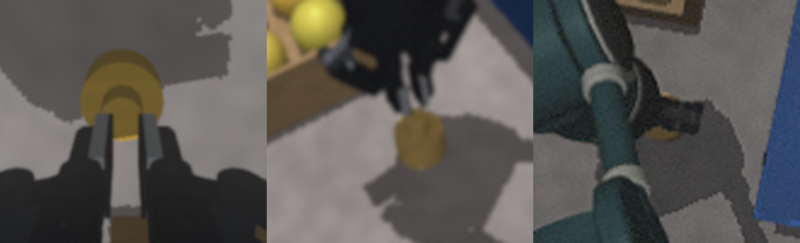

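The fingers closed to 10 mm. They look to be above the knob, or beside it in x, and the weight itself hasn't moved. I'll check the fingertip geometry numerically.

```bash
python3 -c "
from plan import *
c=calibration('wrist');s=read_state();p=s['tool_pos'];r=R.from_rotvec(s['tcp_rot']);print('f',c['camera_matrix'][0,0],'cam in tool',r.inv().apply(-cv2.Rodrigues(c['rvec'])[0].T@c['tvec']-p))
for dz in(-20,-14,-8,0,8):
  for dx in(-11,11): print(dz,dx,proj(c,p+r.apply(np.array([[dx,-5,dz],[dx,5,dz]])/1e3)).round().tolist())
a=np.linspace(0,6.283,60);w=[.5364,.2734]
for rr,z in((.021,.03),(.021,.004),(.01,.048),(.01,.03)):
  q=proj(c,np.c_[w[0]+rr*np.cos(a),w[1]+rr*np.sin(a),0*a+z]);print(rr,z,q.min(0).round(),q.max(0).round())
im=cv2.imread('pics/w4.png');g=cv2.cvtColor(im,cv2.COLOR_BGR2GRAY)
print(g[225:290:3,296:350:2])
"
```

```text
f 317.61203945359017 cam in tool [ 0.07137162  0.00198353 -0.16926741]
-20 -11 [[310.0, 274.0], [329.0, 274.0]]
-20 11 [[309.0, 235.0], [329.0, 235.0]]
-14 -11 [[310.0, 268.0], [328.0, 268.0]]
-14 11 [[310.0, 230.0], [329.0, 230.0]]
-8 -11 [[310.0, 263.0], [328.0, 263.0]]
-8 11 [[310.0, 226.0], [328.0, 226.0]]
0 -11 [[311.0, 257.0], [328.0, 257.0]]
0 11 [[311.0, 221.0], [328.0, 221.0]]
8 -11 [[311.0, 251.0], [328.0, 251.0]]
8 11 [[311.0, 217.0], [328.0, 217.0]]
0.021 0.03 [285. 201.] [354. 265.]
0.021 0.004 [289. 190.] [351. 248.]
0.01 0.048 [301. 229.] [338. 263.]
0.01 0.03 [303. 218.] [336. 249.]
[[ 93  92  92  92  92  90  80  69  69  70  70  71  70  70  71  70  69  70
   79  89  92  91  92  91  91  91  92]
 [ 91  91  91  92  89  74  67  69  70  70  70  70  72  71  70  69  69  69
   68  74  89  91  91  91  91  91  92]
 [ 90  91  91  90  83  68  69  72  77  82  87  90  91  88  85  80  76  71
   68  68  81  90  91  90  91  91  91]
 [ 91  92  92  91  77  69  78  89  92  92  92  92  92  92  91  92  92  86
   75  68  75  90  92  91  92  92  92]
 [ 92  91  91  87  76  86  92  93  92  92 
[... 1292 characters left out ...]
  58  74  75  74  74]
 [ 74  73  74  74  74  59  36  35  62 129 139 138 137 136 135 135 134 133
  128  71  35  37  56  74  74  74  74]
 [ 75  74  73  73  72  55  37  36  60 128 139 138 136 136 135 134 134 134
  129  70  36  36  49  71  73  73  74]
 [ 73  81  83  83  81  54  37  35  60 127 138 137 137 136 135 136 135 135
  129  70  35  37  51  79  83  83  81]
 [ 41  49  68  90  92  60  38  36  61 127 137 136 136 136 135 135 135 135
  129  71  35  39  53  90  91  74  50]
 [ 37  38  37  56  87  61  39  36  63 128 137 137 136 135 135 135 135 134
  129  73  36  39  53  87  66  38  37]
 [ 37  36  37  42  71  58  39  36  65 130 137 137 136 135 135 134 134 133
  129  78  36  40  55  74  45  36  37]]
```

The calibrated wrist and side views put the tips about 1 cm above the knob top, so they are higher than nominal. I'll open, lower in small steps while watching the force, then close.

Call:
move_arm --series '[3.5,0,0,0,0,0,0,3.5,0,0,0,0,0,0,3.5,0,0,0.5,0,0,0,3.5,0,0,0.5,0,0,0,3.5,0,0,0,0,0,0]' --grip_force 20

```text
time: 4.9
tool_pos: [0.5347, 0.2732, 0.0296]
tcp_rot: [-0.282, -3.127, 0.001]
wrist_force: [0.3, -0.5, -0.6]
width: 0.41
grip_force: 0.0
```

```bash
python3 -c "
from plan import *
st();im=read_camera('wrist')[:,:,::-1];im2=read_camera('side')[:,:,::-1];
cv2.imwrite('pics/w5.png',im)
A=cv2.resize(im[150:300,220:420],(400,300),interpolation=cv2.INTER_CUBIC);B=cv2.resize(im2[235:310,215:315],(400,300),interpolation=cv2.INTER_CUBIC)
cv2.imwrite('pics/m5.png',np.hstack([A,B]));cs=calibration('side');p=read_state()['tool_pos']
print([((proj(cs,[p[0],p[1],z])[0]-[215,235])*4+[400,0]).round() for z in (.02,.03,.04,.05,.06)])"
```

```text
t 4.9 p [0.5347 0.2732 0.0296] yaw 169.7 z [-0.002 -0.001 -1.   ] F [ 0.3 -0.5 -0.6] w 3.5 g 0.0
[array([585., 205.]), array([583., 194.]), array([581., 182.]), array([578., 169.]), array([576., 157.])]
```

View pics/m5.png

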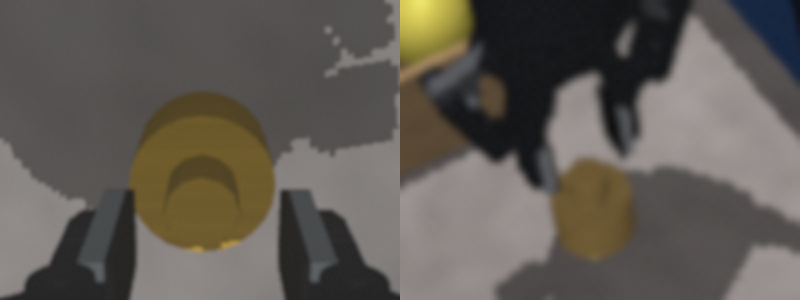

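The left half (wrist) shows the open pads straddling the knob, with the finger midline at 207 and the knob at 203. In the right half (side), the tips are at (545,192) and (625,155), about level with the knob top. I'll triangulate the pad front edge.

```bash
python3 -c "
from plan import *
c=calibration('wrist');s=read_state();p=s['tool_pos'];r=R.from_rotvec(s['tcp_rot']);M=cv2.Rodrigues(c['rvec'])[0];K=c['camera_matrix']
for D in(.140,.148,.156,.165):
  P=np.array([(323.5-K[0,2])/K[0,0]*D,(245-K[1,2])/K[1,1]*D,D]); w=M.T@(P-c['tvec']); print(D,'world',w.round(4),'tool mm',(r.inv().apply(w-p)*1e3).round(1))
a=np.linspace(0,6.283,60);w=[.5364,.2734]
for rr,z in((.021,.03),(.021,.004),(.01,.048),(.01,.03)):
  q=(proj(c,np.c_[w[0]+rr*np.cos(a),w[1]+rr*np.sin(a),0*a+z])-[220,150])*2;print(rr,z,q.min(0).round(),q.max(0).round())
cs=calibration('side')
for z in(.0376,.047,.055):
  for dx in(0,11): print(z,dx,[((proj(cs,p+r.apply([dx/1e3,y/1e3,0])+[0,0,z-p[2]])[0]-[215,235])*4+[400,0]).round().tolist() for y in(-17.5,17.5)])
"
```

```text
0.14 world [0.5216 0.2782 0.0703] tool mm [ 14.2   2.2 -40.1]
0.148 world [0.5249 0.2776 0.0629] tool mm [ 11.    2.3 -32.7]
0.156 world [0.5281 0.277  0.0555] tool mm [  7.7   2.3 -25.4]
0.165 world [0.5317 0.2764 0.0472] tool mm [  4.    2.3 -17.1]
0.021 0.03 [127. 112.] [272. 248.]
0.021 0.004 [136.  89.] [264. 209.]
0.01 0.048 [161. 174.] [237. 244.]
0.01 0.03 [165. 150.] [234. 214.]
0.0376 0 [[612.0, 169.0], [550.0, 200.0]]
0.0376 11 [[622.0, 183.0], [561.0, 215.0]]
0.047 0 [[610.0, 158.0], [548.0, 189.0]]
0.047 11 [[620.0, 172.0], [558.0, 203.0]]
0.055 0 [[608.0, 148.0], [546.0, 179.0]]
0.055 11 [[619.0, 162.0], [556.0, 194.0]]
```

Call:
move_arm --series '[3.5,-0.1,0,0.7,0,0,0,3.5,0,0,0.7,0,0,0,3.5,0,0,0,0,0,0]'

```text
time: 5.38
tool_pos: [0.5355, 0.2729, 0.0153]
tcp_rot: [-0.282, -3.127, 0.002]
wrist_force: [0.7, -0.6, 0.2]
width: 0.415
grip_force: 0.0
```

```bash
python3 -c "
from plan import *
st();c=calibration('wrist');im=read_camera('wrist')[:,:,::-1];cv2.imwrite('pics/w6.png',im);g=cv2.cvtColor(im,cv2.COLOR_BGR2GRAY)
print(g[200:300:5,262:302:2]);s=read_state();p=s['tool_pos'];r=R.from_rotvec(s['tcp_rot'])
for dz in(-36,-28,-20,-10): print(dz,proj(c,p+r.apply([.011,-.0175,dz/1e3])).round())"
```

```text
t 5.38 p [0.5355 0.2729 0.0153] yaw 169.7 z [-0.002 -0.001 -1.   ] F [ 0.7 -0.6  0.2] w 3.55 g 0.0
[[ 84  83  83  82  83  82  81  82  81  81  81  80  80  80  80  81  81  81
   81  81]
 [ 84  83  84  83  82  82  82  81  81  80  80  79  79  79  79  79  80  79
   79  79]
 [ 84  84  84  83  83  82  82  81  81  80  80  80  79  79  78  79  79  74
   67  67]
 [ 85  85  83  84  83  83  82  82  82  82  81  81  80  81  80  74  67  65
   66  67]
 [ 83  84  84  83  84  83  83  83  82  82  82  81  82  81  69  65  67  67
   72  81]
 [ 84  84  85  83  83  83  84  83  82  83  82  82  81  70  66  74  83  88
   87  88]
 [ 84  85  85  85  84  84  84  83  83  82  82  82  74  76  87  89  89  90
   89  89]
 [ 85  85  86  84  85  84  84  83  83  83  82  82  90  92  92  91  92  92
   92  92]
 [ 85  85  85  85  85  84  85  85  84  84  82  90  92  92  92  92  92  92
   92  92]
 [ 86  86  86  85  85  78  74  72  73  73  64  50  62  87  91  91  91  91
   91  91]
 [ 87  85  86  85  78  74  74  74  74  66  43  35  47  84  90  91  91  90
   90  91]
 [ 53  52  54  68  74  74  73  74  70  48  36  35  43  79  90  90  90  90
   90  89]
 [ 38  42  63  73  74  74  74  72  55  37  37  36  42  78  92  91  91  90
   91  84]
 [ 42  62  74  73  74  74  73  61  38  36  36  36  39  73  90  90  90  90
   90  82]
 [ 59  73  74  74  74  73  66  43  37  36  37  37  38  71  90  90  90  91
   90  90]
 [ 73  74  74  74  74  70  46  38  36  37  37  36  42  99 129 110  94  92
   92  92]
 [ 76  77  76  77  76  55  38  36  36  37  36  36  40  97 132 133 133 128
  114  96]
 [ 39  43  69  93  92  63  41  39  34  37  36  35  52 113 133 133 133 134
  135 135]
 [ 39  37  42  69  77  58  41  39  36  36  37  37  83 130 133 133 133 134
  135 135]
 [ 38  37  38  38  38  38  41  40  36  36  35  51 114 135 134 134 133 134
  135 135]]
-36 [[281. 249.]]
-28 [[283. 242.]]
-20 [[285. 236.]]
-10 [[287. 228.]]
```

Call:
move_arm --series '[3.5,0,0,0.5,0,0,0,3.5,0,0,0.3,0,0,0,3.5,0,0,0,0,0,0]'

```text
time: 5.8
tool_pos: [0.5361, 0.2732, 0.0081]
tcp_rot: [-0.282, -3.128, 0.001]
wrist_force: [-0.4, -0.5, 0.7]
width: 0.41
grip_force: 0.0
```

Call:
move_arm --series '[1,0,0,0,0,0,0,1,0,0,0,0,0,0,1,0,0,0,0,0,0]' --grip_force 30

```text
time: 6.18
tool_pos: [0.5364, 0.2731, 0.0086]
tcp_rot: [-0.282, -3.129, 0.001]
wrist_force: [-0.3, -2.4, 0.6]
width: 0.218
grip_force: 29.3
```

Call:
move_arm --series '[1,0,0,0,0,0,0,1,0,0,-2,0,0,0,1,0,0,-5,0,0,0,1,0,0,-5.5,0,0,0,1,0,0,-5.5,0,0,0]' --grip_force 70

```text
time: 6.8
tool_pos: [0.536, 0.2736, 0.1908]
tcp_rot: [0.282, 3.129, 0.001]
wrist_force: [1.5, -0.1, -2.3]
width: 0.196
grip_force: 68.6
```

```bash
python3 -c "
from plan import *
st(); plan([([*C(-4,0,0)[:2],.195],170.08,1.0,5)])"
```

```text
t 6.8 p [0.536  0.2736 0.1908] yaw 169.7 z [ 0.     0.001 -1.   ] F [ 1.5 -0.1 -2.3] w 1.67 g 68.6
1, -1.15, -4.74, -0.09, 0, 0, -0.1, 1, -1.14, -4.74, -0.09, 0, 0, -0.1, 1, -1.13, -4.74, -0.09, 0, 0, -0.1, 1, -1.12, -4.75, -0.09, 0, 0, 0, 1, -1.12, -4.75, -0.08, 0, 0, -0.1
end [0.5501 0.0301 0.195 ] [-0.985  0.172 -0.   ] 5
```

Call:
move_arm --series '[1,-1.15,-4.7,-0.1,0,0,-0.1,1,-1.15,-4.7,-0.1,0,0,-0.1,1,-1.1,-4.8,-0.1,0,0,-0.1,1,-1.1,-4.8,-0.1,0,0,0,1,-1.1,-4.7,-0.1,0,0,-0.1]'

```text
time: 7.42
tool_pos: [0.5498, 0.029, 0.1944]
tcp_rot: [0.27, 3.129, 0.001]
wrist_force: [0.8, 0.5, -3.5]
width: 0.198
grip_force: 68.9
```

Call:
move_arm --series '[1,0,0,0,0,0,0,1,0,0,0,0,0,0]'

```text
time: 7.68
tool_pos: [0.5499, 0.0306, 0.194]
tcp_rot: [0.272, 3.129, 0.002]
wrist_force: [-0.1, 0.3, -3.0]
width: 0.198
grip_force: 69.1
```

```bash
python3 -c "
from plan import *
st();c=calibration('wrist');s=read_state();np.save('w7.npy',c,allow_pickle=True);im=read_camera('wrist')[:,:,::-1];cv2.imwrite('pics/w7.png',im)
for q in [(-4,0,6),(54,0,36),(-62,0,36),(-33,-37,51),(-107,0,56)]: print(q,proj(c,C(*q)).round(1))
h=cv2.cvtColor(im,cv2.COLOR_BGR2HSV)
for nm,lo,hi in(('gold',(12,100,50),(32,255,255)),('green',(45,80,40),(85,255,255))):
  n,l,stt,ce=cv2.connectedComponentsWithStats(cv2.inRange(h,lo,hi)); print(nm,[(stt[i].tolist(),ce[i].round(1).tolist()) for i in range(1,n) if stt[i,4]>40])"
```

```text
t 7.67 p [0.5499 0.0306 0.194 ] yaw 170.1 z [ 0.001  0.001 -1.   ] F [-0.1  0.3 -3. ] w 1.69 g 69.1
(-4, 0, 6) [[320.6 175.2]]
(54, 0, 36) [[320.7 232.3]]
(-62, 0, 36) [[320.3 124.1]]
(-33, -37, 51) [[282.6 155.2]]
(-107, 0, 56) [[320.   73.7]]
gold [([312, 67, 10, 14, 103], [316.4, 73.6]), ([82, 70, 49, 66, 1265], [113.1, 102.9]), ([301, 102, 43, 45, 1514], [322.1, 123.6]), ([275, 148, 10, 13, 96], [279.7, 154.4]), ([426, 198, 15, 46, 480], [433.3, 220.7]), ([281, 202, 83, 91, 4344], [322.1, 243.6]), ([534, 208, 106, 118, 10614], [591.5, 271.5]), ([162, 227, 43, 25, 484], [182.8, 238.9])]
green [([306, 158, 35, 35, 970], [322.5, 175.0])]
```

View pics/w7.png

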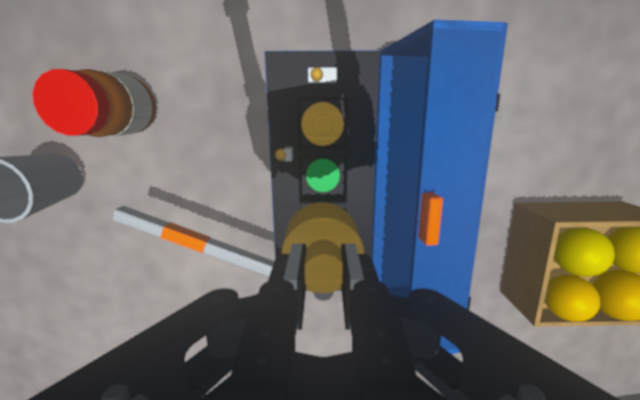

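The wrist view shows the held weight around (322,245), weight_c at (322,124), and the green pocket at (322.5,175). I'll compare the held weight and the pocket in this same camera, so any bias cancels.

```bash
cat > rel.py <<'E'
from plan import *
c=np.load('w7.npy',allow_pickle=True).item(); im=cv2.imread('pics/w7.png'); h=cv2.cvtColor(im,cv2.COLOR_BGR2HSV)
p=np.array([.5499,.0306]); zb=.194-.0086; m=cv2.inRange(h,(12,100,50),(32,255,255))
g=plane(c,[322.5,175.0],.006)
a=np.linspace(0,6.283,90)
# held weight: fit left/right columns and top row of silhouette
def ext(w,zb):
    q=proj(c,np.concatenate([np.c_[w[0]+r*np.cos(a),w[1]+r*np.sin(a),0*a+zb+z] for r,z in((.021,.03),(.021,.004),(.019,0.))])); return np.array([q[:,0].min(),q[:,0].max(),q[:,1].min()])
f=least_squares(lambda w:ext(w[:2],w[2])-[281,363,202],[*p,zb],diff_step=1e-4)
print("held",f.x.round(4),f.fun.round(2),"bottom z expected",zb,"with z fixed",least_squares(lambda w:ext(w,zb)-[281,363,202],p,diff_step=1e-4).x.round(4))
print("pocket",g.round(4),"weight_c",plane(c,[322.1,123.6],.036).round(4),C(-62,0,36)[:2].round(4),"tcp",p)
E
python3 rel.py
```

```text
held [0.5503 0.032  0.1846] [-0.  0.  0.] bottom z expected 0.1854 with z fixed [0.5501 0.032 ]
pocket [0.5502 0.0323] weight_c [0.4928 0.042 ] [0.4929 0.0402] tcp [0.5499 0.0306]
```

Held weight and pocket line up within 0.5 mm, so I can descend.

Call:
move_arm --series '[1,0,0,4,0,0,0,1,0,0,4,0,0,0,1,0,0,3,0,0,0,1,0,0,2,0,0,0,1,0,0,0,0,0,0]'

```text
time: 8.35
tool_pos: [0.5477, 0.0317, 0.0614]
tcp_rot: [-0.267, -3.125, 0.0]
wrist_force: [0.2, -0.6, -2.7]
width: 0.198
grip_force: 69.1
```

```bash
python3 -c "
from plan import *
import time
st();c=calibration('wrist');im=read_camera('wrist')[:,:,::-1];cv2.imwrite('pics/w8.png',im)
st();h=cv2.cvtColor(im,cv2.COLOR_BGR2HSV)
for nm,lo,hi in(('gold',(12,100,40),(32,255,255)),('green',(45,80,30),(85,255,255))):
  n,l,stt,ce=cv2.connectedComponentsWithStats(cv2.inRange(h,lo,hi)); print(nm,[(stt[i].tolist(),ce[i].round(1).tolist()) for i in range(1,n) if stt[i,4]>40 and 200<ce[i][0]<420])
print(proj(c,[.5502,.0323,.006]),proj(c,[.4928,.042,.036]))"
```

```text
t 8.35 p [0.5477 0.0317 0.0614] yaw 170.2 z [-0.005  0.    -1.   ] F [ 0.2 -0.6 -2.7] w 1.69 g 69.1
t 8.4 p [0.5492 0.0315 0.063 ] yaw 170.2 z [-0.002  0.    -1.   ] F [ 0.7  0.1 -3.1] w 1.67 g 69.1
gold [([301, 39, 20, 24, 376], [310.4, 51.0]), ([285, 101, 72, 73, 4129], [320.6, 137.1]), ([242, 179, 17, 20, 262], [249.8, 188.7]), ([282, 203, 82, 134, 6241], [322.3, 263.1])]
green [([296, 189, 52, 23, 610], [321.2, 198.5])]
[[321.67649191 213.44050251]] [[320.98236787 136.87350002]]
```

Call:
move_arm --series '[1,0,0,1.5,0,0,0,1,0,0,1,0,0,0,1,0,0,0,0,0,0,1,0,0,0.7,0,0,0,1,0,0,0.7,0,0,0]'

```text
time: 9.02
tool_pos: [0.5503, 0.0301, 0.0244]
tcp_rot: [0.271, 3.129, 0.0]
wrist_force: [0.2, -0.2, -3.1]
width: 0.197
grip_force: 69.1
```

```bash
python3 -c "
from plan import *
st();read_camera('wrist');st()"
```

```text
t 9.03 p [0.5503 0.0301 0.0244] yaw 170.1 z [ 0.001  0.    -1.   ] F [ 0.2 -0.2 -3.1] w 1.69 g 69.1
t 9.07 p [0.5493 0.0301 0.0232] yaw 170.1 z [-0.001 -0.    -1.   ] F [ 0.2 -0.7 -4.3] w 1.7 g 69.1
```

Inside the pocket with no lateral force. I'll go down the rest slowly.

Call:
move_arm --series '[1,0,0,0.3,0,0,0,1,0,0,0.25,0,0,0,1,0,0,0.15,0,0,0,1,0,0,0,0,0,0]'

```text
time: 9.57
tool_pos: [0.5499, 0.0302, 0.0174]
tcp_rot: [-0.271, -3.13, 0.0]
wrist_force: [-0.2, -0.3, -4.4]
width: 0.197
grip_force: 69.1
```

```bash
python3 -c "
from plan import *
st()"
```

```text
t 9.57 p [0.5499 0.0302 0.0174] yaw 170.1 z [-0.  0. -1.] F [-0.2 -0.3 -4.4] w 1.68 g 69.1
```

Call:
move_arm --series '[1,0,0,0.15,0,0,0,1,0,0,0.1,0,0,0,1,0,0,0,0,0,0]'

```text
time: 9.95
tool_pos: [0.5499, 0.0302, 0.015]
tcp_rot: [0.271, 3.13, 0.0]
wrist_force: [-0.4, 1.0, -2.6]
width: 0.196
grip_force: 69.1
```

Call:
move_arm --series '[1,0,0,0.1,0,0,0,1,0,0,0,0,0,0]'

```text
time: 10.2
tool_pos: [0.5503, 0.03, 0.0147]
tcp_rot: [0.271, 3.129, -0.0]
wrist_force: [-1.9, -0.4, 2.8]
width: 0.198
grip_force: 69.9
```

Seated, with contact felt. I'll release and rise.

Call:
move_arm --series '[3,0,0,0,0,0,0,3,0,0,0,0,0,0,3,0,0,0,0,0,0,3,0,0,-2,0,0,0,3,0,0,-4,0,0,0]' --grip_force 20

```text
time: 10.82
tool_pos: [0.5477, 0.0302, 0.0724]
tcp_rot: [-0.271, -3.125, 0.001]
wrist_force: [0.0, 0.3, -0.0]
width: 0.355
grip_force: 0.0
```

```bash
python3 -c "
from plan import *
st(); k=1.19
b=lambda k,z:C(105-150*np.cos(k),-150*np.sin(k),z)
print(b(k,0)); plan([(b(k,110),-9.92+np.degrees(k),3.0)],dec=1)"
```

```text
t 10.82 p [0.5477 0.0302 0.0724] yaw 170.1 z [-0.005 -0.    -1.   ] F [ 0.   0.3 -0. ] w 3.03 g 0.0
[ 0.57851552 -0.11615955  0.        ]
3, -0.5, -1.3, -0.3, 0, 0, 10.2, 3, -0.7, -1.1, -0.3, 0, 0, 10.2, 3, -0.9, -1, -0.4, 0, 0, 10.2, 3, -1.1, -0.8, -0.3, 0, 0, 10.2, 3, -1.2, -0.6, -0.4, 0, 0, 10.1
3, -1.3, -0.4, -0.3, -0.1, 0, 10.2, 3, -1.4, -0.2, -0.4, 0, 0, 10.1, 3, -1.4, 0.1, -0.3, -0.1, 0, 10.2, 3, -1.3, 0.3, -0.4, 0, 0, 10.1, 3, -1.2, 0.5, -0.3, -0.1, 0, 10.2
3, -1.2, 0.7, -0.4, 0, 0, 10.1
end [ 0.5782 -0.1161  0.1102] [0.525 0.851 0.   ] 11
```

Call:
move_arm --series '[3,-0.5,-1.3,-1,0,0,10.2,3,-0.7,-1.1,-1,0,0,10.2,3,-0.9,-1,-1,0,0,10.2,3,-1.1,-0.8,-0.5,0,0,10.2,3,-1.2,-0.6,0,0,0,10.1]'

```text
time: 11.45
tool_pos: [0.5649, -0.0362, 0.1097]
tcp_rot: [1.597, 2.704, 0.001]
wrist_force: [1.0, -0.2, -0.1]
width: 0.351
grip_force: 0.0
```

Call:
move_arm --series '[3,-1.3,-0.4,0,0,0,10.2,3,-1.4,-0.2,0,0,0,10.1,3,-1.4,0.1,0,0,0,10.2,3,-1.3,0.3,0,0,0,10.1,3,-1.2,0.5,0,0,0,10.2]'

```text
time: 12.08
tool_pos: [0.5783, -0.1028, 0.1089]
tcp_rot: [2.603, 1.758, 0.0]
wrist_force: [-0.2, -0.4, -0.2]
width: 0.352
grip_force: 0.0
```

Call:
move_arm --series '[3,-1.2,0.7,0,0,0,10.1,3,0,0,0,0,0,0,3,0,0,0,0,0,0]'

```text
time: 12.45
tool_pos: [0.5801, -0.1158, 0.1088]
tcp_rot: [-2.741, -1.534, 0.0]
wrist_force: [0.0, 0.0, 0.1]
width: 0.352
grip_force: 0.0
```

```bash
python3 -c "
from plan import *
st();c=calibration('wrist');im=read_camera('wrist')[:,:,::-1];cv2.imwrite('pics/w9.png',im)
h=cv2.cvtColor(im,cv2.COLOR_BGR2HSV);m=cv2.inRange(h,(4,150,90),(15,255,255))
n,l,stt,ce=cv2.connectedComponentsWithStats(m)
for i in range(1,n):
  if stt[i,4]>60: print(stt[i].tolist(),ce[i].round(1),cv2.minAreaRect(np.argwhere(l==i)[:,::-1].astype(np.float32)),plane(c,ce[i],.071).round(4))
b=lambda k,z:C(105-150*np.cos(k),-150*np.sin(k),z)
print(proj(c,b(1.19,71)),b(1.19,71))
plan([(b(1.19,40),58.26,3.0,3),(b(1.19,31),58.26,3.0,1)])"
```

```text
t 12.45 p [ 0.5801 -0.1158  0.1088] yaw 58.5 z [-0.  0. -1.] F [0.  0.  0.1] w 3.0 g 0.0
[310, 191, 19, 58, 1035] [318.6 219.5] ((318.5387878417969, 219.4815216064453), (17.900535583496094, 57.316322326660156), 1.1017061471939087) [ 0.5773 -0.1128]
[[322.65926887 222.51573225]] [ 0.57851552 -0.11615955  0.071     ]
3, -0.04, -0.03, 2.29, 0, 0, 0.1, 3, -0.04, -0.04, 2.3, 0, 0, 0, 3, -0.05, -0.03, 2.29, 0, 0, 0.1, 3, 0, 0, 0.9, 0, 0, 0
end [ 0.5785 -0.1162  0.031 ] [0.526 0.85  0.   ] 4
```

View pics/w9.png

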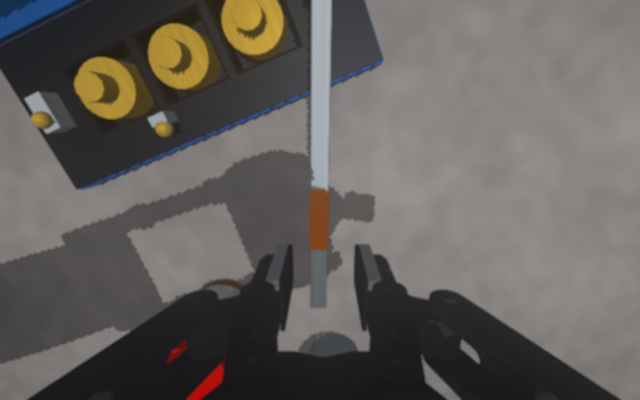

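The wrist view shows the weight seated in the middle pocket. The bar runs between the open fingers at column 318, with the finger midline at 323, so I'll shift slightly and lower over the sleeve.

Call:
move_arm --series '[3,0,-0.3,2.3,0,0,0,3,0,0,2.3,0,0,0,3,0,0,2.3,0,0,0,3,0,0,0.8,0,0,0,3,0,0,0,0,0,0]'

```text
time: 13.12
tool_pos: [0.5773, -0.1141, 0.0316]
tcp_rot: [-2.742, -1.531, 0.001]
wrist_force: [-0.6, -0.3, -0.4]
width: 0.35
grip_force: 0.0
```

Call:
move_arm --series '[0.5,0,0,0,0,0,0,0.5,0,0,0,0,0,0]' --grip_force 20

```text
time: 13.38
tool_pos: [0.5788, -0.1147, 0.0332]
tcp_rot: [2.742, 1.53, 0.003]
wrist_force: [0.6, -0.5, 1.8]
width: 0.131
grip_force: 26.0
```

```bash
python3 -c "
from plan import *
st();p=read_state()['tool_pos'];q=case2w([0,0,0],[[0,0,0]])
d=p[:2]-C(105,0,0)[:2]; print('r',np.hypot(*d),'k',np.arctan2(d[1],d[0])+np.pi+.1732)"
```

```text
t 13.38 p [ 0.5788 -0.1147  0.0332] yaw 58.3 z [ 0.002 -0.    -1.   ] F [ 0.6 -0.5  1.8] w 1.12 g 26.0
r 0.14863483870415564 k 1.186377699663311
```

```bash
cat > arc.py <<'E'
from plan import *
import sys
k0,k1,n=map(float,sys.argv[1:4]); st()
b=lambda k:C(105-149*np.cos(k),-149*np.sin(k),33)
plan([(b(k),-9.92+np.degrees(k),0.5,6.2) for k in np.linspace(k0,k1,int(n)+1)[1:]])
E
python3 arc.py 1.186 0.0 10
```

```text
t 13.38 p [ 0.5788 -0.1147  0.0332] yaw 58.3 z [ 0.002 -0.    -1.   ] F [ 0.6 -0.5  1.8] w 1.12 g 26.0
0.5, 0.08, -1.77, 0.01, 0.1, -0.1, 7.1, 0.5, 0.1, -1.76, 0, 0, 0, 6.8, 0.5, 0.1, -1.76, 0, 0, 0, 6.8, 0.5, 0.11, -1.77, 0, 0, 0, 6.8, 0.5, 0.1, -1.76, 0, 0, 0, 6.7
0.5, 0.11, -1.76, 0, 0, 0, 6.8, 0.5, 0.1, -1.77, 0, 0, 0, 6.8, 0.5, 0.11, -1.76, 0, 0, 0, 6.8, 0.5, 0.11, -1.76, 0, 0, 0, 6.8, 0.5, 0.1, -1.76, -0.01, 0, 0, 6.8
end [0.5106 0.037  0.033 ] [ 0.985 -0.172 -0.   ] 10
```

Call:
move_arm --series '[0.5,0.1,-1.8,0,0,0,7,0.5,0.1,-1.8,0,0,0,6.8,0.5,0.1,-1.8,0,0,0,6.8,0.5,0.1,-1.8,0,0,0,6.8]'

```text
time: 13.88
tool_pos: [0.529, -0.0636, 0.0333]
tcp_rot: [3.029, 0.83, 0.007]
wrist_force: [4.5, 1.5, -3.3]
width: 0.135
grip_force: 25.6
```

```bash
python3 arc.py 0.712 0.0 6; python3 -c "
from plan import *
p=read_state()['tool_pos'];d=p[:2]-C(105,0,0)[:2]; print('r',np.hypot(*d),'k',np.arctan2(d[1],d[0])+np.pi+.1732)"
```

```text
t 13.88 p [ 0.529  -0.0636  0.0333] yaw 30.6 z [ 0.004 -0.    -1.   ] F [ 4.5  1.5 -3.3] w 1.16 g 25.6
0.5, 0.07, -1.61, 0.02, 0.1, -0.2, 6.6, 0.5, 0.1, -1.76, 0, 0, 0, 6.8, 0.5, 0.11, -1.77, 0, 0, 0, 6.8, 0.5, 0.1, -1.76, 0, 0, 0, 6.8, 0.5, 0.1, -1.77, 0, 0, 0, 6.8
0.5, 0.11, -1.76, 0, 0, 0, 6.8
end [0.5107 0.0371 0.033 ] [ 0.985 -0.173  0.001] 6
r 0.14871844379846855 k 0.7016051843386877
```

Following the arc well.

Call:
move_arm --series '[0.5,0.1,-1.6,0,0,0,6.6,0.5,0.1,-1.75,0,0,0,6.8,0.5,0.1,-1.75,0,0,0,6.8,0.5,0.1,-1.75,0,0,0,6.8,0.5,0.1,-1.75,0,0,0,6.8]'

```text
time: 14.5
tool_pos: [0.5088, 0.0192, 0.0332]
tcp_rot: [-3.14, 0.085, -0.007]
wrist_force: [5.5, 0.1, -3.7]
width: 0.13
grip_force: 25.6
```

Call:
move_arm --series '[0.5,0.1,-1.8,0,0,0,6.8,0.5,0,-0.3,0,0,0,0,0.5,0,0,0,0,0,0]'

```text
time: 14.88
tool_pos: [0.5108, 0.0368, 0.0333]
tcp_rot: [3.126, -0.262, 0.005]
wrist_force: [1.4, -12.2, 1.1]
width: 0.135
grip_force: 26.1
```

```bash
python3 arc.py 0 0.0 1; python3 -c "
from plan import *
p=read_state()['tool_pos'];d=p[:2]-C(105,0,0)[:2]; print('r',np.hypot(*d),'k',np.arctan2(d[1],d[0])+np.pi+.1732)"
```

```text
t 14.88 p [0.5108 0.0368 0.0333] yaw -9.6 z [ 0.003 -0.005 -1.   ] F [  1.4 -12.2   1.1] w 1.16 g 26.1
0.5, -0.02, -0.03, 0.03, 0.3, -0.2, 0.4
end [0.5107 0.0371 0.033 ] [ 0.985 -0.173  0.   ] 1
r 0.14879946394848653 k 6.285018529933261
```

Call:
move_arm --series '[0.5,0,-0.4,0,0,0,0,0.5,0,0,0,0,0,0]'

```text
time: 15.12
tool_pos: [0.5108, 0.0371, 0.0332]
tcp_rot: [3.12, -0.259, 0.003]
wrist_force: [-0.4, -24.5, 4.0]
width: 0.129
grip_force: 26.5
```

```bash
python3 -c "
from plan import *
st()
p=read_state()['tool_pos'];d=p[:2]-C(105,0,0)[:2]; print('k',np.arctan2(d[1],d[0])-np.pi+.1732)"
```

```text
t 15.12 p [0.5108 0.0371 0.0332] yaw -9.5 z [ 0.001 -0.011 -1.   ] F [ -0.4 -24.5   4. ] w 1.11 g 26.5
k -7.59976465878609e-05
```

Hard stop: the force rises steeply and the bar is at k≈0. I'll relax, open and rise.

Call:
move_arm --series '[0.5,0,0.7,0,0,0,0,3,0,0,0,0,0,0,3,0,0,0,0,0,0,3,0,0,-2,0,0,0,3,0,0,-4,0,0,0]'

```text
time: 15.75
tool_pos: [0.5064, 0.037, 0.0905]
tcp_rot: [3.13, -0.264, -0.009]
wrist_force: [0.4, 0.2, -0.5]
width: 0.355
grip_force: 0.0
```

Call:
move_arm --series '[0,0,0,-5,0,0,0,0,0,0,-3,0,0,0,0,0,0,0,0,0,0]'

```text
time: 16.12
tool_pos: [0.5112, 0.0371, 0.1753]
tcp_rot: [-3.13, 0.264, -0.01]
wrist_force: [0.5, -0.8, 0.4]
width: 0.001
grip_force: 0.0
```

```bash
python3 -c "
from plan import *
st();c=calibration('wrist');im=read_camera('wrist')[:,:,::-1];t=read_camera('top')[:,:,::-1];cv2.imwrite('pics/w10.png',im);cv2.imwrite('pics/t10.png',t)
ct=calibration('top')
for nm,cc,i in(('w',c,im),('t',ct,t)):
  h=cv2.cvtColor(i,cv2.COLOR_BGR2HSV);n,l,s,ce=cv2.connectedComponentsWithStats(cv2.inRange(h,(3,140,70),(14,255,255)))
  for j in range(1,n):
    if s[j,4]>25: 
      w=plane(cc,ce[j],.071);d=w-C(105,0,0)[:2];print(nm,s[j].tolist(),ce[j].round(),w.round(4),'r,k',np.hypot(*d).round(4),((np.arctan2(d[1],d[0])+np.pi+.1732+3.14)%6.283-3.14).round(3))
plan([([*C(0,178,0)[:2],.165],-9.92,0),([*C(0,178,0)[:2],.09],-9.92,0,4)],dec=1)"
```

```text
t 16.12 p [0.5112 0.0371 0.1753] yaw -9.7 z [ 0.006  0.    -1.   ] F [ 0.5 -0.8  0.4] w 0.01 g 0.0
w [186, 130, 28, 58, 1253] [200. 158.] [0.5619 0.1392] r,k 0.1595 -0.755
w [318, 173, 17, 47, 495] [326. 200.] [0.506 0.038] r,k 0.1537 -0.0
w [516, 203, 54, 52, 706] [535. 219.] [ 0.4568 -0.147 ] r,k 0.2556 0.842
0, 1.2, -4.5, 0.2, 0, 0, 0.1, 0, 1.2, -4.4, 0.1, 0, 0, 0.1, 0, 1.1, -4.5, 0.2, 0, 0, 0, 0, 1.2, -4.4, 0.1, 0, 0, 0.1, 0, 0, 0, 3.8, 0, 0, 0
0, 0, 0, 3.7, 0, 0, 0
end [0.5849 0.2043 0.0904] [ 0.985 -0.173 -0.001] 6
```

The keeper stays at 0. Next I'll go behind the lid.

Call:
move_arm --series '[0,1.2,-4.5,0,0,0,0,0,1.2,-4.5,0,0,0,0,0,1.2,-4.5,0,0,0,0,0,1.2,-4.4,0,0,0,0,0,0,0,0,0,0,0]'

```text
time: 16.85
tool_pos: [0.5855, 0.2073, 0.1689]
tcp_rot: [3.13, -0.26, -0.006]
wrist_force: [-0.9, -0.6, -0.2]
width: -0.0
grip_force: 0.0
```

Call:
move_arm --series '[0,0,0,4,0,0,0,0,0,0,4,0,0,0,0,0,0.5,0.4,0,0,0,0,0,0,0,0,0,0]'

```text
time: 17.35
tool_pos: [0.5848, 0.1989, 0.0876]
tcp_rot: [3.129, -0.267, -0.003]
wrist_force: [0.2, 0.4, 0.3]
width: 0.002
grip_force: 0.0
```

Call:
move_arm --series '[0,0,1.5,0,0,0,0,0,0,1.5,0,0,0,0,0,0,1.5,0,0,0,0,0,0,1.5,0,0,0,0]'

```text
time: 17.85
tool_pos: [0.5772, 0.1412, 0.0903]
tcp_rot: [-3.127, 0.267, -0.007]
wrist_force: [1.3, 5.8, 5.3]
width: -0.0
grip_force: 2.8
```

Call:
move_arm --series '[0,0,1.5,0,0,0,0,0,0,1.5,0,0,0,0]'

```text
time: 18.1
tool_pos: [0.5723, 0.1114, 0.0906]
tcp_rot: [-3.128, 0.266, -0.008]
wrist_force: [1.7, 4.1, 7.5]
width: -0.002
grip_force: 3.1
```

```bash
cat > lid.py <<'E'
from plan import *
st();p=read_state()['tool_pos'];d=p-C(0,0,0);c,s=np.cos(.1732),np.sin(.1732);print('tcp in case mm',(np.array([c*d[0]-s*d[1],s*d[0]+c*d[1],p[2]])*1e3).round(1))
cs=calibration('side');im=read_camera('side')[:,:,::-1];cv2.imwrite('pics/s_%.2f.png'%read_state()['time'],im)
h=cv2.cvtColor(im,cv2.COLOR_BGR2HSV);m=cv2.inRange(h,(105,120,30),(125,255,255));m[:150]=0;m[310:]=0;m[:,:230]=0;m[:,420:]=0
# lid angle: predicted silhouette polygon vs blue mask (IoU incl. case skirt ignored)
def sil(t):
    x=[(X,.055-(D*np.cos(t)-H*np.sin(t)),.03+D*np.sin(t)+H*np.cos(t)) for X in(-.13,.13) for D in(0,.11) for H in(0,.052)]
    q=cv2.convexHull(proj(cs,case2w(CASE,x)).astype(np.float32)).astype(np.int32);z=np.zeros_like(m);cv2.fillConvexPoly(z,q,255);return z
v=[((sil(t)&m)>0).sum()/((sil(t)|m)>0).sum() for t in np.arange(0,1.8,.05)];print('lid~',np.arange(0,1.8,.05)[np.argmax(v)].round(2),'iou',max(v).round(2))
E
python3 lid.py
```

```text
t 18.1 p [0.5723 0.1114 0.0906] yaw -9.7 z [ 0.005  0.002 -1.   ] F [1.7 4.1 7.5] w -0.02 g 3.1
tcp in case mm [ 4.  83.8 90.6]
lid~ 1.15 iou 0.64
```

Call:
move_arm --series '[0,0,1.5,0,0,0,0,0,0,1.5,0,0,0,0,0,0,1.5,0,0,0,0]'

```text
time: 18.52
tool_pos: [0.5631, 0.0661, 0.0887]
tcp_rot: [-3.13, 0.266, -0.003]
wrist_force: [-0.3, 1.7, 0.8]
width: -0.002
grip_force: 0.8
```

```bash
python3 lid.py
```

```text
t 18.52 p [0.5631 0.0661 0.0887] yaw -9.7 z [ 0.002  0.    -1.   ] F [-0.3  1.7  0.8] w -0.02 g 0.8
tcp in case mm [ 2.7 37.6 88.7]
lid~ 0.65 iou 0.71
```

Call:
move_arm --series '[0,0,1.5,0,0,0,0,0,0,1.2,0,0,0,0,0,0,0,0,0,0,0]'

```text
time: 18.95
tool_pos: [0.5574, 0.0391, 0.0874]
tcp_rot: [3.129, -0.267, -0.002]
wrist_force: [-0.2, 0.0, 0.0]
width: 0.004
grip_force: 0.0
```

```bash
python3 lid.py
```

```text
t 18.95 p [0.5574 0.0391 0.0874] yaw -9.8 z [-0.002 -0.001 -1.   ] F [-0.2  0.   0. ] w 0.04 g 0.0
tcp in case mm [ 1.6 10.1 87.4]
lid~ 0.65 iou 0.72
```

Call:
move_arm --series '[0,0,0,-3,0,0,0,0,0,2.5,-1,0,0,0,0,0,3,0,0,0,0,0,0,0,0,0,0,0]'

```text
time: 19.5
tool_pos: [0.5486, -0.0149, 0.1279]
tcp_rot: [3.13, -0.268, -0.001]
wrist_force: [-0.9, -0.7, 0.4]
width: 0.002
grip_force: 0.0
```

```bash
python3 lid.py
python3 - <<'E'
from plan import *
ct=calibration('top');im=read_camera('top')[:,:,::-1];cv2.imwrite('pics/t11.png',im)
h=cv2.cvtColor(im,cv2.COLOR_BGR2HSV);m=cv2.inRange(h,(105,120,25),(125,255,255));ys,xs=np.nonzero(m);print(xs.min(),xs.max(),ys.min(),ys.max(),m.sum()//255)
for t in(0,.1,.2,.3,.4,.5,.65):
    q=proj(ct,np.array([C(X,55-(110*np.cos(t)-52*np.sin(t)),30+110*np.sin(t)+52*np.cos(t)) for X in(-130,130)]));print(t,q.round(0).tolist())
for y in (160,180,200,240,255): r=np.nonzero(m[y])[0]; print(y,r.min() if len(r) else 0,r.max() if len(r) else 0)
E
```

```text
t 19.5 p [ 0.5486 -0.0149  0.1279] yaw -9.8 z [-0. -0. -1.] F [-0.9 -0.7  0.4] w 0.02 g 0.0
tcp in case mm [  2.3 -44.7 127.9]
lid~ 0.5 iou 0.8
276 341 140 270 2118
0 [[337.0, 271.0], [360.0, 150.0]]
0.1 [[335.0, 271.0], [358.0, 148.0]]
0.2 [[331.0, 270.0], [355.0, 146.0]]
0.3 [[328.0, 270.0], [352.0, 145.0]]
0.4 [[323.0, 269.0], [348.0, 143.0]]
0.5 [[319.0, 268.0], [343.0, 141.0]]
0.65 [[311.0, 267.0], [336.0, 139.0]]
160 0 0
180 291 299
200 287 301
240 279 336
255 276 334
```

Call:
move_arm --series '[0,0,-3.8,0,0,0,0,0,0,0,1.5,0,0,0,0,0,0,1.5,0,0,0,0,0,0,1,0,0,0,0,0,0,1,0,0,0]'

```text
time: 20.23
tool_pos: [0.5553, 0.023, 0.0773]
tcp_rot: [3.13, -0.266, -0.0]
wrist_force: [-0.6, -1.4, 2.1]
width: -0.0
grip_force: 1.2
```

```bash
python3 lid.py
```

```text
t 20.23 p [0.5553 0.023  0.0773] yaw -9.7 z [-0. -0. -1.] F [-0.6 -1.4  2.1] w -0.0 g 1.2
tcp in case mm [ 2.4 -6.2 77.3]
lid~ 0.1 iou 0.74
```

Call:
move_arm --series '[0,0,0,0.7,0,0,0,0,0,0,0.7,0,0,0,0,0,0,-1.5,0,0,0,0,0,2.6,0,0,0,0,0,0,0.5,0,0,0]'

```text
invalid input at $.series: expected a multiple of 7 numbers
```

Call:
move_arm --series '[0,0,0,0.5,0,0,0,0,0,0,0.5,0,0,0,0,0,0,0.4,0,0,0,0,0,0,0,0,0,0]'

```text
time: 20.78
tool_pos: [0.5555, 0.0235, 0.064]
tcp_rot: [-3.13, 0.266, -0.001]
wrist_force: [0.1, -0.9, 0.7]
width: -0.001
grip_force: 0.6
```

```bash
python3 lid.py
```

```text
t 20.77 p [0.5555 0.0235 0.064 ] yaw -9.7 z [ 0.  0. -1.] F [ 0.1 -0.9  0.7] w -0.01 g 0.6
tcp in case mm [ 2.6 -5.7 64. ]
lid~ 0.0 iou 0.75
```

Call:
move_arm --series '[0,0,0,-1.5,0,0,0,0,0,2.8,0,0,0,0,0,0,0,1,0,0,0,0,0,0,0.5,0,0,0,0,0,0,0.4,0,0,0]'

```text
time: 21.45
tool_pos: [0.5514, -0.0047, 0.0612]
tcp_rot: [3.129, -0.264, 0.002]
wrist_force: [-0.9, -3.1, 5.4]
width: -0.001
grip_force: 2.7
```

Call:
move_arm --series '[0,0,0,0.3,0,0,0,0,0,0,0,0,0,0]'

```text
time: 21.7
tool_pos: [0.5503, -0.0033, 0.0565]
tcp_rot: [-3.13, 0.265, 0.001]
wrist_force: [0.8, -0.2, 0.1]
width: 0.0
grip_force: 0.4
```

```bash
python3 lid.py
```

```text
t 21.7 p [ 0.5503 -0.0033  0.0565] yaw -9.7 z [-0.001  0.001 -1.   ] F [ 0.8 -0.2  0.1] w 0.0 g 0.4
tcp in case mm [  2.  -33.   56.5]
lid~ 0.0 iou 0.77
```

Keep pressing in small steps.

Call:
move_arm --series '[0,0,0,0.3,0,0,0,0,0,0,0.3,0,0,0,0,0,0,0,0,0,0]'

```text
time: 22.12
tool_pos: [0.5506, -0.0034, 0.0559]
tcp_rot: [-3.13, 0.265, 0.002]
wrist_force: [-14.5, 0.3, 32.3]
width: -0.0
grip_force: 16.3
```

Call:
move_arm --series '[0,0,0,0.3,0,0,0,0,0,0,0.2,0,0,0,0,0,0,0,0,0,0]'

```text
time: 22.5
tool_pos: [0.5508, -0.0035, 0.0555]
tcp_rot: [-3.13, 0.265, 0.002]
wrist_force: [-27.1, 0.7, 60.1]
width: 0.002
grip_force: 30.3
```

The lid is on its hard stop: 60 N gave only 0.4 mm, after an earlier force drop when it snapped. I'll withdraw and verify.

Call:
move_arm --series '[0,0,0,-1.1,0,0,0,0,0,0,-4,0,0,0,0,0,0,-5,0,0,0,0,0,5,-3,0,0,0,0,0,5,0,0,0,0]'

```text
time: 23.12
tool_pos: [0.5361, -0.1032, 0.1805]
tcp_rot: [3.13, -0.262, 0.01]
wrist_force: [0.5, 0.4, -1.1]
width: -0.004
grip_force: 0.0
```

Call:
move_arm --series '[0,0,6,0,0,0,0,0,0,6,0,0,0,0,0,0,6,0,0,0,0,0,0,4,0,0,0,0,0,0,0,0,0,0,0]'

```text
time: 23.75
tool_pos: [0.4959, -0.3215, 0.1761]
tcp_rot: [-3.129, 0.271, 0.001]
wrist_force: [-0.5, 0.2, -1.4]
width: -0.0
grip_force: 0.0
```

```bash
python3 lid.py
python3 - <<'E'
from plan import *
ct=calibration('top');im=read_camera('top')[:,:,::-1];cv2.imwrite('pics/t12.png',im)
h=cv2.cvtColor(im,cv2.COLOR_BGR2HSV);m=cv2.inRange(h,(100,100,25),(128,255,255))
for t in(0,.05,.1,.2):
    q=proj(ct,np.array([C(X,Y,Z) for X in(-130,130) for Y,Z in((55-(110*np.cos(t)-52*np.sin(t)),30+110*np.sin(t)+52*np.cos(t)),(55+52*np.sin(t),30+52*np.cos(t)))]).astype(float));z=np.zeros_like(m)
    cv2.fillConvexPoly(z,cv2.convexHull(q.astype(np.float32)).astype(np.int32),255);print(t,((z&m)>0).sum()/((z|m)>0).sum())
for n,lo,hi,z in(('red',(0,150,60),(3,255,255),.092),('red2',(175,150,60),(180,255,255),.092),('orange',(4,150,60),(14,255,255),.035)):
    k,l,s,c=cv2.connectedComponentsWithStats(cv2.inRange(h,lo,hi));print(n,[(s[i,4],plane(ct,c[i],z).round(4)) for i in range(1,k) if s[i,4]>30])
# lid tab expected
print('tab shut',C(0,-63,35)); ref=cv2.imread('pics/top0.png')
print('jar/cup diff',cv2.absdiff(ref,im)[215:290,395:490].max(2).mean())
E
```

```text
t 23.75 p [ 0.4959 -0.3215  0.1761] yaw -9.9 z [-0.001  0.001 -1.   ] F [-0.5  0.2 -1.4] w -0.0 g 0.0
tcp in case mm [   3.2 -355.8  176.1]
lid~ 0.0 iou 0.81
0 0.8724772013753924
0.05 0.8432726204465335
0.1 0.8156748911465893
0.2 0.7316395946133556
red [(np.int32(474), array([ 0.4386, -0.1622]))]
red2 []
orange []
tab shut [ 0.54314287 -0.03255742  0.035     ]
jar/cup diff 10.88280701754386
```

```bash
python3 -c "
from workcell import *
print(finish_job())"
```

```text
the job is handed in; nothing more can be done
None
```

I handed the job in at about 24 s: the weight was set down in the green-marked pocket, the keeper swung to its stop, and the lid pressed shut. The jar measured unmoved afterwards. The cup was not measured again, but the arm's path stayed clear of it. The hand-in gave no verdict.

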